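# Prop the guard and take the vial

## Task

Raise the clear guard flap of the sample unit all the way up, swing its prop stay upright in front of the flap's side lug, and leave both so. Then take the tall slim vial out of the unit and stand it upright in the hole of the flat cork ring on the bench. Leave the squat jar where it is in the unit.

Things in the scene. Friction and masses are not known exactly. Their poses are not given: they have to be found in the camera images.
- flap (a joint): Clear guard flap 170 mm deep, 270 wide, 5 thick with dark rim, hinged along the far side of the unit's white open well (182 mm deep, 272 wide, rim 94 mm high). 0 rad = closed, level; grows as its near edge rises; stop at 1.6 (upright). Stiff hinge: released above about 1.3 it stays up, lower it falls shut. About 2 N lifts it. A small lug sticks out of its right side, 115 mm from the hinge.
- flap_handle (a point): Middle of the flap's handle, a round steel bar 10 mm thick, 110 long, parallel to the hinge, standing clear above and ahead of the flap's near edge: closed, it is 195 mm nearer than the hinge line and 35 mm above it (24 mm beyond the flap's edge). Moves with the flap in a circle about flap_hinge.
- flap_hinge (a point): Middle of the flap's hinge line, fixed on the unit, 98 mm above the bench. Axes are the unit's: x from the near side to the far side (the closed flap reaches from here along -x), y along the hinge line, z up. The unit is turned a little on the bench, differently each time.
- stay (a joint): Prop stay: steel rod 8 mm thick, 120 long, pivoted at the unit's right (-y) side. 0 rad = lying level, pointing out along the unit's -y over the low grey console (starts 0 to 0.35); grows as its outer end rises; 1.57 = upright, stop 1.66. Stays where left (1 N moves it). Upright, it stands in front of the raised flap's side lug and blocks its fall.
- stay_grip (a point): Grip point of the stay: on the round cross bar (10 mm thick, along the unit's x) that points 48 mm towards the unit's near side from the rod's outer end; this point is 30 mm from the rod. The console's top is 50 mm below it when the stay lies level. It moves in an upright circle of radius 120 mm about stay_hinge, in the unit's y-z plane.
- stay_hinge (a point): Point on the stay's pivot axis (which runs along the unit's x) level with stay_grip, 100 mm above the bench; axes are the unit's. Relative to flap_hinge it is 65 mm nearer the near side, 145 mm to the right and 2 mm higher.
- vial_center (a point): Centre (half-way up) of the tall slim amber glass vial with white cap of the same width, 26 mm across, 78 high, on the well's floor 12 mm above the bench, 105 mm before the hinge line, its axis 60 mm or more from the well's walls. Vial and jar stand 80 mm apart along y, either way round. Its lowest 20 mm go into the cork ring: grip the upper half. z is up.
- jar_center (a point): Centre of the squat amber glass jar, 48 mm across, 30 mm high, standing beside the vial in the well; to be left alone.
- cork_ring: Flat loose cork ring lying on the bench, 90 mm across, 20 mm high, with a through hole 46 mm across; origin at the centre of its underside. It lies left or right in front of the unit; a white bottle 66 mm across, 150 mm high stands on the other side.
Things that resemble listed ones, but are neither listed nor needed, are in the scene too. There is more than one size of the cork_ring; the one meant has the size given above.

How it is judged:
By the outcome, as a careful person would: the job done as asked, in the order asked, and still so for the second after the job is handed in, with the robot touching nothing.
It also fails if it takes over 69 s, if anything falls off the work surface, if the arm or the gripper's body presses on something with over 40 N, if the wrist force passes 120 N, or if a joint passes its speed limit or range.

## Robot

A 6-joint arm with a two-finger parallel gripper is mounted at the origin on the work surface. World frame = base frame: x ahead of the robot, y to its left, z up, the work surface at z = 0. Lengths are in mm, angles in rad, forces in N, time in s.
With the tool pointing down it reaches from about 250 to 800 mm from the base axis. Payload 8.5 kg.
Tool frame: the origin (TCP) lies on the centre line of the jaws, within the pads' length; the fingertips stand 19 mm ahead of it and the grasp point (between the pads) is the TCP (robot.finger_overhang is the z of the fingertips in the tool frame, in mm); z points along the fingers, y is the line along which they close (so a half turn about z gives the same grasp; the last joint's range is limited). The gripper opens to 85 mm and grips with 20 to 120 N. Pads are 22 mm wide; open, the fingers measure 114 mm over their backs; the gripper's body (76 mm by 85 mm) begins 54 mm behind the grasp point. The pads swing forward as they close: fully open they stand 13 mm farther back than shut.
Start: joints at [1.273, 0.238, -0.013, 1.319, 0, 1.571], TCP at [154.03, 501.852, 250.276] pointing down, gripper open.
Joint ranges: [-2.66, 2.66], [-1.03, 1.9], [-1.14, 1.46], [-1.82, 2.27], [-1.45, 1.34], [-3.14, 3.14]. Speed limits (rad/s): [2.22, 2.22, 2.79, 3.14, 3.14, 3.14].

## Interface

Orientations are given as a unit quaternion [x, y, z, w].
In Python, from rig import robot gives the robot as it stands.
- The arm moves only by the tool move_arm, never from a script. Its argument "targets" is a list of rows, each an object with "travel": the shift along the tool's x, y, z each as a share of 1 m, from -1 to 1, a list of three; "dr": the turn, a rotation vector about the tool's x, y, z each as a share of 30 degrees, from -1 to 1, a list of three. A call has 1 to 8 rows; each row is the pose to reach, as a shift and turn from the pose commanded when the call began, along the tool's axes at that moment; what a row does not reach only later rows make up. A row lasts 1/8 s, in which the tool goes at most 62.5 mm and 10.7 degrees, less where a joint would pass 70% of its speed; a pose out of reach is approached as far as the arm can. A call with a number of a shift or a turn outside -1 to 1 is refused whole. A call with a gripper value outside its range is refused whole. "fingers" is the opening, from 0 (shut) to 1 (fully open), set as the call begins (left out, the last holds). The fingers move at their own pace and stop on an object; "newtons" is the grip in N (left out, the last holds). Time passes only in rows, so rows that repeat a pose let the fingers close. It gives the time, the measured TCP pose, the force, the opening and the grip force at its end, in the units of the state.
- robot.read_state(): the state, without advancing time (a new reading comes with each control period).
- robot.read_camera(name): name is "scene" or "top"; returns (picture, depth): 480x640x3 uint8, red, green, blue; 480x640 float32, mm along the optical axis (not along the pixel's ray), 0 where there is no reading.
- robot.camera_params(name): a dict with "vertical_fov" (degrees; the focal length in pixels is half the picture's height over the tangent of half this angle, whatever the lens; pixels are square), "cx", "cy" (the principal point, pixels), "extrinsics" (4x4, takes a point from world to camera coordinates). Camera axes: x right, y down, z forward; pixel columns grow to the right and rows downward; lengths in mm; the calibration is good to about 2 mm. A picture is of the moment at which its call begins. camera_params takes no time and is no camera call.
- robot.hand_in(): hands the job in; it is judged then, once.
Trained networks look in the newest picture that a camera, given by its name, has taken for a name from the list of things; names that differ only in an ending like _2 or _b are one class to them, and where a whole thing is asked for, a point or a joint stands for the part that bears it (a point fixed in the world has none). Each returns a list of dicts, best first, with "score" (0 to 1); they miss things now and then, are a little off and sometimes report something else, mostly with a low value. They report only what shows in the picture. A call takes as long as a camera call. They do not tell look-alikes from the thing itself.
- robot.spot_in(camera, name): "at" ([x, y, z] in mm, in world coordinates, good to about 4 mm: the middle of the surface that is visible of it).
- robot.silhouettes(camera, name): "region" (480x640 bool, what is visible of it).
The state is a dict: "t": time; "joint_pos": joint angles; "joint_vel": joint speeds; "effort": joint torques, N m; "tool_pos": TCP position; "tool_rot": TCP orientation; "force": force on the tool from outside, world axes, zero at the start; "torque": the same for the moment, N m; "finger_gap": finger opening in mm; "grasp_force": force on a finger pad.
Only numpy, scipy, OpenCV 4.12 (cv2) and the standard library are available. Lean on these libraries where they do the work, as an engineer would, in place of code of your own. Each camera call takes 0.05 s, during which the arm holds its last target. There are 200 camera calls.

## Working session

There is one attempt and no reset: what is moved stays moved. The work goes in short steps, Python scripts to look and compute and a tool call to move; the robot and the scene stay as the last step left them, time stands still between calls to the robot, and variables do not carry over. Pictures are saved under pics/ and viewed, at most 10 in all, crops included, and the job is handed in when it is done.

Besides the shell and the picture viewer there is one more tool, called after ">>>" as name(argument=value, ...), one argument or row to a line, values as JSON. move_arm: Moves the arm, as the interface text tells. Shift numbers are shares of 1 m and turn numbers shares of 30 degrees, none past 1 either way. Its arguments: {"type":"object","properties":{"targets":{"type":"array","items":{"type":"object","properties":{"travel":{"type":"array","items":{"type":"number"}},"dr":{"type":"array","items":{"type":"number"}}}}},"fingers":{"type":"number"},"newtons":{"type":"number"}},"required":["targets"]}

```bash
ls; mkdir -p pics
cat > h.py <<'E'
import numpy as np,cv2
from rig import robot
from scipy.spatial.transform import Rotation as R
def cam(n):
    p=robot.camera_params(n);f=240/np.tan(np.radians(p['vertical_fov'])/2)
    return f,p['cx'],p['cy'],np.array(p['extrinsics'])
def unproj(n,u,v,d):
    f,cx,cy,E=cam(n);c=np.stack([(u-cx)*d/f,(v-cy)*d/f,d],-1)
    return (c-E[:3,3])@E[:3,:3]
def proj(n,P):
    f,cx,cy,E=cam(n);c=np.atleast_2d(P)@E[:3,:3].T+E[:3,3]
    return c[:,:2]/c[:,2:]*f+[cx,cy]
def pose():
    s=robot.read_state();return np.array(s['tool_pos']),R.from_quat(s['tool_rot'])
E
python3 - <<'E'
from h import *
for n in('scene','top'):
    im,d=robot.read_camera(n);cv2.imwrite(f'pics/{n}0.png',im[...,::-1]);np.savez(f'{n}0.npz',im=im,d=d)
    print(n,cam(n))
    for k in ('flap','flap_handle','stay','stay_grip','vial_center','jar_center','cork_ring'):
        print(k,[(np.round(r['at']).tolist(),round(r['score'],2),proj(n,r['at'])[0].round().tolist()) for r in robot.spot_in(n,k)][:4])
s=robot.read_state();print(s['t'],s['tool_pos'],s['tool_rot'],R.from_quat(s['tool_rot']).as_matrix().round(3))
E
```

```text
pics
scene (np.float64(478.44157352395456), 321.32429329345257, 236.62122617342942, array([[ 4.44702641e-01,  8.95559493e-01, -1.45861213e-02,
        -2.71897104e+02],
       [ 4.77656305e-01, -2.50900054e-01, -8.41958204e-01,
        -1.39618594e+02],
       [-7.57683321e-01,  3.67453884e-01, -5.39345555e-01,
         1.50162059e+03],
       [ 0.00000000e+00,  0.00000000e+00,  0.00000000e+00,
         1.00000000e+00]]))
flap [([591.0, 22.0, 98.0], 0.73, [326.0, 263.0])]
flap_handle [([591.0, 23.0, 100.0], 0.88, [326.0, 262.0])]
stay [([653.0, -186.0, 130.0], 0.69, [238.0, 297.0])]
stay_grip [([652.0, -192.0, 130.0], 0.69, [235.0, 298.0])]
vial_center []
jar_center []
cork_ring [([366.0, 270.0, 20.0], 0.79, [370.0, 219.0]), ([369.0, 380.0, 14.0], 0.79, [403.0, 212.0])]
top (np.float64(483.5885648163186), 329.83839306869936, 249.4297189055552, array([[ 1.23443465e-02, -9.99917998e-01,  3.40787020e-03,
         3.84955085e+01],
       [-9.81873388e-01, -1.27660863e-02, -1.89107583e-01,
         5.13260664e+02],
       [ 1.89135581e-01, -1.01168752e-03, -9.81950461e-01,
         9.43189142e+02],
       [ 0.00000000e+00,  0.00000000e+00,  0.00000000e+00,
         1.00000000e+00]]))
flap [([581.0, 30.0, 100.0], 0.92, [338.0, 211.0])]
flap_handle [([578.0, 36.0, 99.0], 0.6, [335.0, 212.0])]
stay [([646.0, -190.0, 132.0], 0.8, [452.0, 175.0])]
stay_grip [([645.0, -189.0, 134.0], 0.82, [452.0, 176.0]), ([587.0, -16.0, 100.0], 0.59, [361.0, 208.0])]
vial_center []
jar_center []
cork_ring [([360.0, 385.0, 14.0], 0.8, [164.0, 323.0]), ([366.0, 266.0, 22.0], 0.74, [221.0, 321.0]), ([646.0, -188.0, 131.0], 0.32, [451.0, 176.0])]
0.8 [154.02868671 501.83572386 250.2785679 ] [ 1.48350826e-01  9.88934795e-01 -6.18294557e-05  6.03631909e-06] [[-0.956  0.293 -0.   ]
 [ 0.293  0.956 -0.   ]
 [-0.    -0.    -1.   ]]
```

View pics/scene0.png

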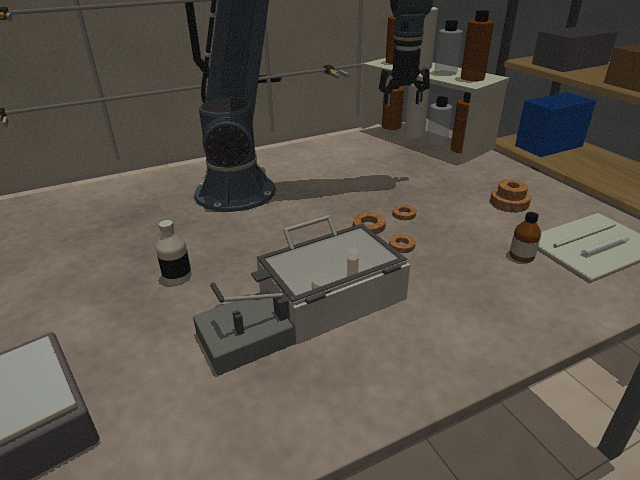

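View pics/top0.png

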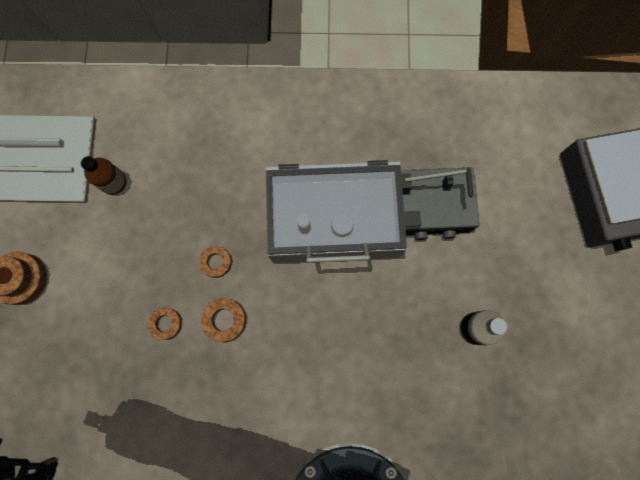

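Scene: the unit is at the centre, with the handle at top (338,258) and scene (310,230). The stay rod runs from top (403,178) to (470,170), with its cross bar at (470,182). The vial cap is at top (304,222) and the squat jar at (342,227). Rings that could be taken for the target are at top (223,320), which is large and the likely choice, plus two small ones at (164,323) and (215,262) and a stack at (15,278). Next I'll measure them.

```bash
python3 - <<'E'
from h import *
U,V=np.meshgrid(np.arange(640.),np.arange(480.))
W={}
for n in('scene','top'):
    z=np.load(n+'0.npz');W[n]=(z['im'],unproj(n,U,V,z['d'].astype(float)))
for n in W:
    im,P=W[n];x,y,z=P[...,0],P[...,1],P[...,2]
    m=(z>85)&(z<106)&(x>480)&(x<760)&(y>-125)&(y<200)
    q=P[m][:,:2].astype(np.float32);r=cv2.minAreaRect(q);print(n,'rim',r,np.median(P[m][:,2]),m.sum())
    print(cv2.boxPoints(r).round())
    m=(z>112)&(z<160)&(x>400)&(x<600)&(y>-60)&(y<150);q=P[m]
    if len(q):
        r=cv2.minAreaRect(q[:,:2].astype(np.float32));print('handle',r,np.percentile(q[:,2],[5,50,95]),len(q))
    m=(z>85)&(z<180)&(x>580)&(x<760)&(y>-290)&(y<-140);q=P[m];print('stay n',len(q))
    if len(q):
        for yy in range(-280,-140,12):
            s=q[abs(q[:,1]-yy)<6]
            if len(s):print(yy,len(s),s.min(0).round(),np.median(s,0).round(),s.max(0).round())
im,P=W['top']
hsv=cv2.cvtColor(im,cv2.COLOR_RGB2HSV)
for r in robot.silhouettes('top','cork_ring'):
    m=r['region'];q=P[m];print('ring',round(r['score'],2),cv2.minEnclosingCircle(q[:,:2].astype(np.float32)),np.percentile(q[:,2],[5,50,95]).round(), m.sum())
for (u,v) in((304,222),(342,227),(304,217),(342,220)):print(u,v,P[v,u].round(1),im[v,u])
for (u,v) in((352,265),(352,258),(318,286)):print('sc',u,v,W['scene'][1][v,u].round(1))
E
python3 - <<'E'
import cv2
a=cv2.imread('pics/top0.png')[150:350,140:500]
cv2.imwrite('pics/crop1.png',cv2.resize(a,None,fx=2.2,fy=2.2,interpolation=cv2.INTER_CUBIC))
E
```

```text
scene rim ((593.6185913085938, 23.321990966796875), (187.78787231445312, 302.32958984375), 3.4240033626556396) 100.8521063230747 7567
[[ 491.  169.]
 [ 509. -133.]
 [ 696. -122.]
 [ 678.  180.]]
handle ((490.54840087890625, 32.329002380371094), (31.22212791442871, 120.31013488769531), 4.541553497314453) [115.82517679 133.59786875 138.83028137] 317
stay n 371
-220 117 [ 603. -225.  134.] [ 635. -220.  142.] [ 662. -214.  145.]
-208 32 [ 652. -214.  132.] [ 656. -209.  137.] [ 660. -202.  141.]
-196 93 [ 643. -202.   85.] [ 657. -195.   94.] [ 665. -190.  137.]
-184 43 [ 646. -190.   87.] [ 656. -188.  127.] [ 664. -179.  133.]
-172 27 [ 648. -178.  119.] [ 655. -172.  125.] [ 657. -167.  129.]
-160 29 [ 649. -166.  116.] [ 654. -161.  121.] [ 656. -154.  125.]
-148 25 [ 649. -154.  111.] [ 653. -149.  116.] [ 657. -143.  120.]
top rim ((591.1978149414062, 23.635971069335938), (185.34515380859375, 299.281494140625), 3.2859833240509033) 100.62245118940513 12453
[[ 490.  168.]
 [ 507. -131.]
 [ 692. -120.]
 [ 675.  178.]]
handle ((489.7923278808594, 30.907230377197266), (31.2042369842529
[... 402 characters left out ...]
 650. -172.  126.] [ 655. -166.  128.]
-160 25 [ 645. -165.  116.] [ 650. -160.  121.] [ 655. -155.  126.]
-148 29 [ 645. -154.  112.] [ 649. -148.  118.] [ 653. -142.  122.]
ring 0.97 ((347.0384826660156, 236.5594940185547), 191.82040405273438) [ 2. 14. 17.] 710
ring 0.81 ((349.1842041015625, 180.31698608398438), 136.4619140625) [ 2. 19. 23.] 1277
ring 0.56 ((417.95391845703125, 183.9396514892578), 166.2864227294922) [ 0. 14. 17.] 679
304 222 [556.9  96.5 100.7] [144 148 150]
342 227 [547.9  21.8 100.2] [140 143 149]
304 217 [566.7  96.6 102.2] [141 147 149]
342 220 [561.8  21.9 101.6] [140 144 147]
sc 352 265 [627.8  64.7 100.9]
sc 352 258 [606.6  76.8 101.5]
sc 318 286 [657.6 -28.6 100.7]
```

View pics/crop1.png

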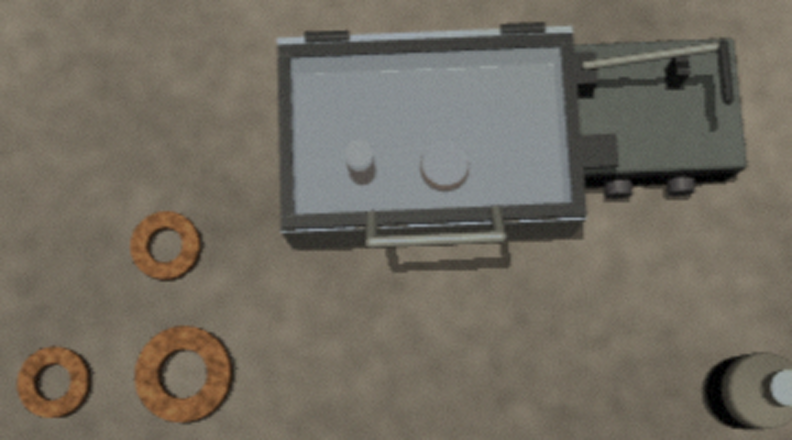

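The crop shows the large ring at crop (184,374), which is top (223,320). It is about 90 mm across and the other two are about 64, so this is the one I'll use. Next I'll fit the unit's frame and the grasp points.

Run:
```python
from h import *
U,V=np.meshgrid(np.arange(640.),np.arange(480.))
for n in('scene','top'):
    z0=np.load(n+'0.npz');P=unproj(n,U,V,z0['d'].astype(float));x,y,z=P[...,0],P[...,1],P[...,2]
    q=P[(z>131)&(z<150)&(x>440)&(x<560)&(y>-60)&(y<150)]
    q=q[(q[:,0]<np.median(q[:,0])+9)]
    c,s=np.polyfit(q[:,1],q[:,0],1)[::-1]
    yc=(np.percentile(q[:,1],1)+np.percentile(q[:,1],99))/2
    print(n,'bar mid',c+s*yc,yc,'yaw',np.degrees(-s),'z top',np.percentile(q[:,2],90),'y ext',np.percentile(q[:,1],[1,99]),len(q))
    q=P[(z>131)&(z<160)&(x>590)&(x<642)&(y>-290)&(y<-190)]
    s,c=np.polyfit(q[:,0],q[:,1],1);print(' stay bar y at x620',c+s*620,'slope',s,'x ext',q[:,0].min(),q[:,0].max(),'ztop',np.percentile(q[:,2],[50,95]))
    m=(x>325)&(x<410)&(y>220)&(y<315)&(z>12)&(z<30)
    q=P[m];print(' ring',cv2.minEnclosingCircle(q[:,:2].astype(np.float32)),np.median(q,0),np.percentile(q[:,2],[10,90]),cv2.minAreaRect(q[:,:2].astype(np.float32)))
```

```text
scene bar mid 483.2795067809566 30.921337921706936 yaw 3.224083829086415 z top 138.6805424488583 y ext [-26.34002982  88.18270566] 205
 stay bar y at x620 -220.72577507477135 slope 0.054948841678091005 x ext 603.2428068364849 640.3445137368827 ztop [141.83627046 143.71400447]
 ring ((370.2008972167969, 265.50048828125), 45.740901947021484) [362.65491875 271.67638468  19.86548643] [16.19325736 21.63452496] ((368.336669921875, 265.1268615722656), (90.14286804199219, 82.77559661865234), 89.37486267089844)
top bar mid 479.1129265169579 31.442638312428976 yaw 3.0289542899288393 z top 139.11648080110302 y ext [-26.23149395  89.11677057] 342
 stay bar y at x620 -219.408187456093 slope 0.05306259200751699 x ext 601.1887193601684 641.2728608028109 ztop [141.05223571 144.26504952]
 ring ((369.1295166015625, 264.50811767578125), 45.151702880859375) [367.32603847 264.38958212  19.60237022] [17.11616944 21.99521521] ((367.3603210449219, 264.43310546875), (83.68608856201172, 88.56753540039062), 0.6997039914131165)
```

>>> move_arm(
  targets=[
    {"travel": [-0.225,-0.177,0.015],"dr": [0,0,1]},
    {"travel": [-0.225,-0.177,0.015],"dr": [0,0,1]},
    {"travel": [-0.225,-0.177,0.015],"dr": [0,0,1]},
    {"travel": [-0.225,-0.177,0.015],"dr": [0,0,1]},
    {"travel": [-0.225,-0.177,0.015],"dr": [0,0,1]},
  ],
  fingers=0.5,
)

```text
t: 1.48
tool_pos: [318.1, 264.4, 235.4]
tool_rot: [0.4, 0.916, 0.0, 0.0]
force: [0.3, 0.5, -0.4]
finger_gap: 42.7
grasp_force: 0.0
```

>>> move_arm(
  targets=[
    {"travel": [-0.284,-0.041,0.015],"dr": [0,0,1]},
    {"travel": [-0.284,-0.041,0.015],"dr": [0,0,1]},
    {"travel": [-0.284,-0.041,0.015],"dr": [0,0,1]},
    {"travel": [-0.284,-0.041,0.015],"dr": [0,0,1]},
    {"travel": [-0.284,-0.041,0.015],"dr": [0,0,1]},
  ],
)

```text
t: 2.1
tool_pos: [481.9, 28.2, 220.2]
tool_rot: [0.624, 0.782, 0.0, 0.0]
force: [-0.5, -0.5, -0.1]
finger_gap: 42.8
grasp_force: 0.0
```

>>> move_arm(
  targets=[
    {"travel": [0,0,0],"dr": [0,0,0.327]},
    {"travel": [0,0,0],"dr": [0,0,0.327]},
  ],
)

```text
t: 2.35
tool_pos: [480.7, 30.3, 220.2]
tool_rot: [0.688, 0.726, -0.0, -0.0]
force: [0.2, -0.7, -0.4]
finger_gap: 43.0
grasp_force: 0.0
```

Run:
```python
from h import *
s=robot.read_state();r=R.from_quat(s['tool_rot']).as_matrix()
print(s['t'],s['tool_pos'],s['joint_pos'],s['finger_gap'],r.round(3),np.degrees(np.arctan2(r[1,1],r[0,1])))
print(r.T@(np.array([481,31,134])-s['tool_pos']))
```

```text
2.35 [480.6901881   30.30557476 220.15404832] [ 6.29899340e-02  1.77206284e-01 -1.71245607e-01  1.22277485e+00
 -4.56978746e-05  1.57942782e+00] 42.98456669068113 [[-0.054  0.999 -0.   ]
 [ 0.999  0.054 -0.   ]
 [-0.    -0.    -1.   ]] 3.114509005126791
[ 0.68082391  0.38413032 86.15385757]
```

>>> move_arm(
  targets=[
    {"travel": [0,0,0.05]},
    {"travel": [0,0,0.084]},
    {"travel": [0,0,0.084]},
  ],
)

```text
$.targets[0]: bad value
```

>>> move_arm(
  targets=[
    {"travel": [0,0,0]},
    {"travel": [0,0,0]},
    {"travel": [0,0,0]},
    {"travel": [0,0,0]},
    {"travel": [0,0,0]},
  ],
  fingers=0,
  newtons=30,
)

```text
$.targets[0]: bad value
```

>>> move_arm(
  targets=[
    {"travel": [0,0,0.05],"dr": [0,0,0]},
    {"travel": [0,0,0.084],"dr": [0,0,0]},
    {"travel": [0,0,0.084],"dr": [0,0,0]},
  ],
)

```text
t: 2.72
tool_pos: [478.7, 31.2, 134.7]
tool_rot: [0.686, 0.728, -0.002, -0.001]
force: [-0.0, -0.2, 0.6]
finger_gap: 42.8
grasp_force: 0.0
```

>>> move_arm(
  targets=[
    {"travel": [0,0,0],"dr": [0,0,0]},
    {"travel": [0,0,0],"dr": [0,0,0]},
    {"travel": [0,0,0],"dr": [0,0,0]},
    {"travel": [0,0,0],"dr": [0,0,0]},
    {"travel": [0,0,0],"dr": [0,0,0]},
  ],
  fingers=0,
  newtons=30,
)

```text
t: 3.35
tool_pos: [480.5, 31.0, 137.9]
tool_rot: [0.687, 0.726, 0.0, 0.0]
force: [-4.6, 0.7, 6.6]
finger_gap: 8.5
grasp_force: 29.3
```

>>> move_arm(
  targets=[
    {"travel": [0,0.0048,-0.0203],"dr": [0,0,0]},
    {"travel": [0,0.0116,-0.0399],"dr": [0,0,0]},
    {"travel": [0,0.0204,-0.0586],"dr": [0,0,0]},
    {"travel": [0,0.0312,-0.0764],"dr": [0,0,0]},
    {"travel": [0,0.0437,-0.0929],"dr": [0,0,0]},
    {"travel": [0,0.0579,-0.108],"dr": [0,0,0]},
    {"travel": [0,0.0736,-0.1215],"dr": [0,0,0]},
    {"travel": [0,0.0906,-0.1334],"dr": [0,0,0]},
  ],
)

```text
t: 4.35
tool_pos: [569.1, 36.0, 272.8]
tool_rot: [0.687, 0.727, -0.0, -0.001]
force: [-8.4, 1.4, 9.6]
finger_gap: 8.4
grasp_force: 30.1
```

>>> move_arm(
  targets=[
    {"travel": [0,0.0182,-0.0099],"dr": [0,0,0]},
    {"travel": [0,0.0372,-0.018],"dr": [0,0,0]},
    {"travel": [0,0.0572,-0.024],"dr": [0,0,0]},
    {"travel": [0,0.0775,-0.0279],"dr": [0,0,0]},
    {"travel": [0,0.0982,-0.0296],"dr": [0,0,0]},
    {"travel": [0,0.1189,-0.0291],"dr": [0,0,0]},
    {"travel": [0,0.1395,-0.0265],"dr": [0,0,0]},
    {"travel": [0,0.1452,-0.0254],"dr": [0,0,0]},
  ],
)

```text
t: 5.35
tool_pos: [716.1, 44.3, 297.1]
tool_rot: [0.687, 0.727, 0.001, 0.0]
force: [-18.2, 0.8, 14.7]
finger_gap: 8.7
grasp_force: 32.3
```

Run:
```python
from h import *
s=robot.read_state();print(s['t'],s['tool_pos'],s['force'],s['joint_pos'])
im,d=robot.read_camera('scene');cv2.imwrite('pics/s1.png',im[...,::-1])
```

```text
5.35 [716.09100108  44.30457337 297.14154858] [-18.20169399   0.75028828  14.73202912] [6.14508744e-02 6.02018868e-01 6.82757855e-01 1.65056832e+00
 8.48574032e-04 1.57647036e+00]
```

View pics/s1.png

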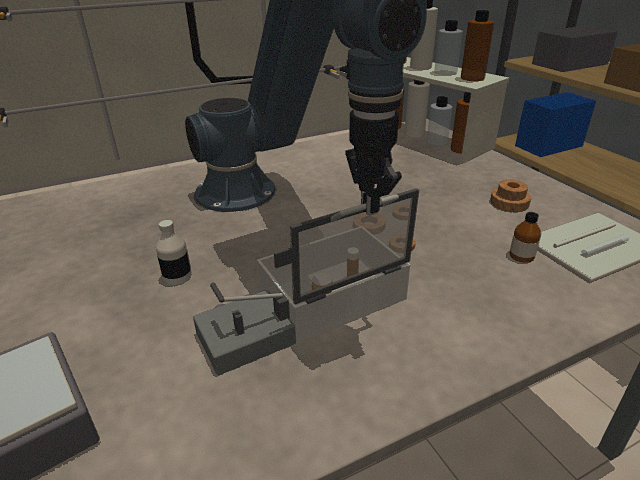

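The picture shows the flap upright (corners at scene (293,235) and (415,195)), with the gripper holding the handle behind its top edge at (375,205). I'll release it and go to the stay.

>>> move_arm(
  targets=[
    {"travel": [0,0,0],"dr": [0,0,0]},
    {"travel": [0,0,0],"dr": [0,0,0]},
    {"travel": [0,0,-0.06],"dr": [0,0,0]},
    {"travel": [0,0,-0.06],"dr": [0,0,0]},
  ],
  fingers=0.3,
)

```text
t: 5.9
tool_pos: [717.0, 43.6, 360.7]
tool_rot: [0.688, 0.726, 0.003, 0.003]
force: [0.1, 0.2, 0.9]
finger_gap: 25.2
grasp_force: 0.0
```

>>> move_arm(
  targets=[
    {"travel": [-0.258,-0.11,0],"dr": [0,0,-1]},
    {"travel": [-0.258,-0.11,0],"dr": [0,0,-1]},
    {"travel": [-0.258,-0.11,0],"dr": [0,0,-1]},
    {"travel": [-0.258,-0.11,0],"dr": [0,0,-1]},
    {"travel": [-0.258,-0.11,0],"dr": [0,0,-1]},
  ],
  fingers=0.5,
)

```text
t: 6.52
tool_pos: [618.9, -223.0, 355.6]
tool_rot: [0.477, 0.879, -0.0, 0.001]
force: [0.5, 0.9, 0.4]
finger_gap: 42.3
grasp_force: 0.0
```

>>> move_arm(
  targets=[
    {"travel": [0,0,0.06],"dr": [0,0,-1]},
    {"travel": [0,0,0.06],"dr": [0,0,-1]},
    {"travel": [0,0,0.06],"dr": [0,0,-1]},
  ],
)

```text
t: 6.9
tool_pos: [619.6, -220.1, 294.2]
tool_rot: [0.23, 0.973, -0.0, -0.001]
force: [0.0, 0.1, 1.0]
finger_gap: 42.7
grasp_force: 0.0
```

>>> move_arm(
  targets=[
    {"travel": [0,0,0.06],"dr": [0,0,-1]},
    {"travel": [0,0,0.06],"dr": [0,0,-1]},
    {"travel": [0,0,0.06],"dr": [0,0,-1]},
    {"travel": [0,0,0.06],"dr": [0,0,-1]},
  ],
)

```text
t: 7.4
tool_pos: [620.4, -220.1, 235.3]
tool_rot: [-0.027, 1.0, -0.0, 0.0]
force: [0.2, -0.1, -0.1]
finger_gap: 42.8
grasp_force: 0.0
```

Run:
```python
from h import *
s=robot.read_state();r=R.from_quat(s['tool_rot']).as_matrix()
print(s['t'],s['tool_pos'],s['joint_pos'],s['force'],r.round(3),np.degrees(np.arctan2(r[1,1],r[0,1])))
print(r.T@(np.array([621,-220,139])-s['tool_pos']))
for n in('top','scene'):
    im,d=robot.read_camera(n);np.savez(n+'1.npz',im=im,d=d)
    for k in('vial_center','jar_center','stay_grip'):print(n,k,[(np.round(q['at']).tolist(),round(q['score'],2)) for q in robot.spot_in(n,k)][:3])
    cv2.imwrite(f'pics/{n}2.png',im[...,::-1])
a=cv2.imread('pics/top2.png')[100:340,180:520];b=cv2.imread('pics/scene2.png')[130:370,150:490]
cv2.imwrite('pics/m2.png',cv2.resize(np.vstack([a,b]),None,fx=1.25,fy=1.25))
```

```text
7.4 [ 620.35905939 -220.08130709  235.27925259] [-3.40832473e-01  4.77676884e-01  3.09807279e-01  1.40224471e+00
 -1.84061006e-04 -3.94417124e-01] [ 0.16666772 -0.09497107 -0.09675939] [[-0.999 -0.054  0.001]
 [-0.054  0.999 -0.   ]
 [-0.001 -0.    -1.   ]] 93.07016386474947
[-5.90562815e-01  8.84556384e-02  9.62795685e+01]
top vial_center [([561.0, 98.0, 89.0], 0.75)]
top jar_center [([569.0, 18.0, 42.0], 0.91), ([644.0, 0.0, 48.0], 0.41)]
top stay_grip [([649.0, -177.0, 128.0], 0.73)]
scene vial_center []
scene jar_center []
scene stay_grip [([656.0, -190.0, 132.0], 0.9)]
```

View pics/m2.png

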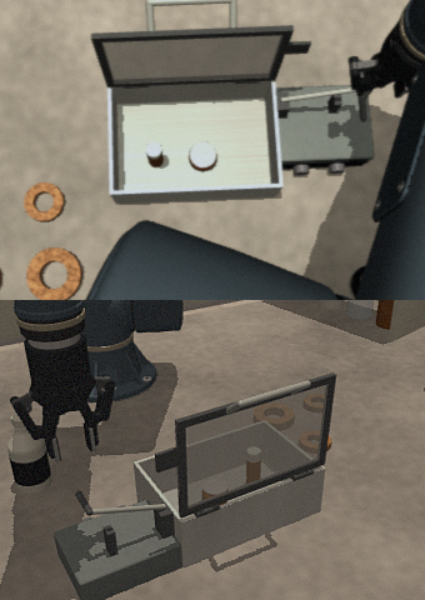

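The flap stays up, at crop top (190,60). The vial cap is at crop (154,151) and the jar at (203,156). The gripper is above the stay's cross bar, so I'll descend and grip it.

>>> move_arm(
  targets=[
    {"travel": [0,0,0.05],"dr": [0,0,0]},
    {"travel": [0,0,0.095],"dr": [0,0,0]},
    {"travel": [0,0,0.095],"dr": [0,0,0]},
  ],
)

```text
t: 8.18
tool_pos: [618.2, -219.2, 137.0]
tool_rot: [-0.027, 1.0, 0.001, -0.003]
force: [0.5, 0.3, 1.5]
finger_gap: 42.9
grasp_force: 0.0
```

>>> move_arm(
  targets=[
    {"travel": [0,0,0],"dr": [0,0,0]},
    {"travel": [0,0,0],"dr": [0,0,0]},
    {"travel": [0,0,0],"dr": [0,0,0]},
    {"travel": [0,0,0],"dr": [0,0,0]},
    {"travel": [0,0,0],"dr": [0,0,0]},
  ],
  fingers=0,
  newtons=25,
)

```text
t: 8.8
tool_pos: [621.4, -220.9, 141.2]
tool_rot: [-0.027, 1.0, -0.001, 0.001]
force: [3.1, -4.8, 2.1]
finger_gap: 9.0
grasp_force: 25.3
```

>>> move_arm(
  targets=[
    {"travel": [0,0.0075,-0.0173],"dr": [0,0,0]},
    {"travel": [0,0.0177,-0.0332],"dr": [0,0,0]},
    {"travel": [0,0.0301,-0.0473],"dr": [0,0,0]},
    {"travel": [0,0.0447,-0.0593],"dr": [0,0,0]},
    {"travel": [0,0.0609,-0.0689],"dr": [0,0,0]},
    {"travel": [0,0.0784,-0.0758],"dr": [0,0,0]},
    {"travel": [0,0.0968,-0.0798],"dr": [0,0,0]},
    {"travel": [0,0.1166,-0.081],"dr": [0,0,0]},
  ],
)

```text
t: 9.8
tool_pos: [614.8, -103.6, 223.7]
tool_rot: [-0.027, 1.0, -0.001, 0.002]
force: [1.9, -0.8, 4.7]
finger_gap: 9.1
grasp_force: 26.2
```

Run:
```python
from h import *
s=robot.read_state();print(s['t'],s['tool_pos'],s['force'],s['joint_pos'])
im,d=robot.read_camera('scene');cv2.imwrite('pics/s3.png',cv2.resize(im[100:380,130:450,::-1],None,fx=2,fy=2))
```

```text
9.8 [ 614.75639705 -103.59854909  223.72431258] [ 1.90275628 -0.82601953  4.70915181] [-1.66653435e-01  4.14559463e-01  1.77630089e-01  1.32948579e+00
 -6.44712022e-04 -2.20634597e-01]
```

View pics/s3.png

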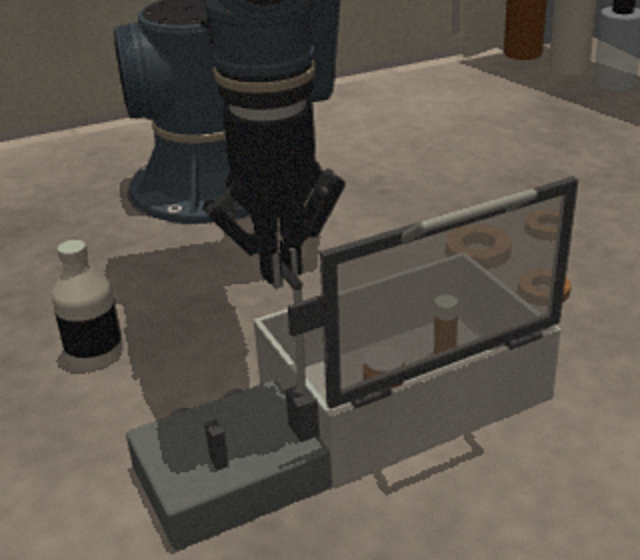

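The stay rod stands upright at crop (298,330), in front of the lug at (307,317). Next I'll release it, back off upward, and measure the vial.

>>> move_arm(
  targets=[
    {"travel": [0,0,0],"dr": [0,0,0]},
    {"travel": [0,0,0],"dr": [0,0,0]},
    {"travel": [0,0,0],"dr": [0,0,0]},
    {"travel": [0,0,-0.05],"dr": [0,0,0]},
    {"travel": [0,0,-0.1],"dr": [0,0,0]},
    {"travel": [0,0,-0.1],"dr": [0,0,0]},
  ],
  fingers=0.3,
)

```text
t: 10.6
tool_pos: [615.2, -104.1, 324.9]
tool_rot: [-0.027, 1.0, -0.001, 0.003]
force: [0.0, 0.4, -1.7]
finger_gap: 25.7
grasp_force: 0.0
```

Run:
```python
from h import *
s=robot.read_state();r=R.from_quat(s['tool_rot']).as_matrix()
print(s['t'],s['tool_pos'],s['joint_pos'],r.round(3))
U,V=np.meshgrid(np.arange(640.),np.arange(480.))
im,d=robot.read_camera('top');P=unproj('top',U,V,d.astype(float))
z1=np.load('top1.npz')
for nm,Q in(('now',P),('prev',unproj('top',U,V,z1['d'].astype(float)))):
    x,y,z=Q[...,0],Q[...,1],Q[...,2]
    b=(x>530)&(x<610)
    for lab,m in(('vial',b&(y>70)&(y<130)&(z>80)&(z<100)),('jar',b&(y>-20)&(y<60)&(z>35)&(z<55)),('floor',b&(z<25)&(y>-60)&(y<140))):
        q=Q[m]
        if len(q)>5:
            print(nm,lab,len(q),np.median(q,0).round(1),cv2.minEnclosingCircle(q[:,:2].astype(np.float32)))
# scene view of the vial through the flap: cap top pixel -> ray at z=90
for p in((443,296),(446,303)):
    u,v=130+p[0]/2,100+p[1]/2
    a,bb=unproj('scene',np.array(u),np.array(v),np.array(500.)),unproj('scene',np.array(u),np.array(v),np.array(1000.))
    print('scene ray z90',a+(bb-a)*(90-a[2])/(bb[2]-a[2]))
m=(P[...,0]>600)&(P[...,0]<700)&(P[...,1]>-150)&(P[...,1]<-80)&(P[...,2]>195)&(P[...,2]<235)
print('stay top',m.sum(),np.median(P[m],0) if m.any() else '')
cv2.imwrite('pics/t4.png',cv2.resize(im[100:340,180:520,::-1],None,fx=2,fy=2))
```

```text
10.6 [ 615.16626067 -104.06999953  324.94608852] [-1.67554181e-01  4.04902567e-01  4.18341335e-01  1.57815779e+00
 -7.12149614e-05 -2.21645071e-01] [[-0.999 -0.054  0.006]
 [-0.054  0.999 -0.001]
 [-0.006 -0.001 -1.   ]]
now vial 137 [564.4 101.1  89.6] ((565.2908935546875, 100.8258056640625), 12.958972930908203)
now jar 352 [570.   20.4  41.6] ((570.4474487304688, 20.843305587768555), 22.48604393005371)
now floor 2720 [565.8  45.5  11.8] ((569.6844482421875, 39.91280746459961), 106.23749542236328)
prev vial 137 [564.5 101.   89.5] ((565.3743896484375, 100.7225570678711), 12.81078052520752)
prev jar 352 [570.1  21.3  41.7] ((569.7923583984375, 20.692340850830078), 22.93592071533203)
prev floor 2740 [565.5  45.3  11.8] ((569.407958984375, 39.74808883666992), 106.70938873291016)
scene ray z90 [558.25833891 103.07381612  90.        ]
scene ray z90 [571.82418368  99.21147831  90.        ]
stay top 28 [664.74475063 -96.14683137 222.53358149]
```

View pics/t4.png

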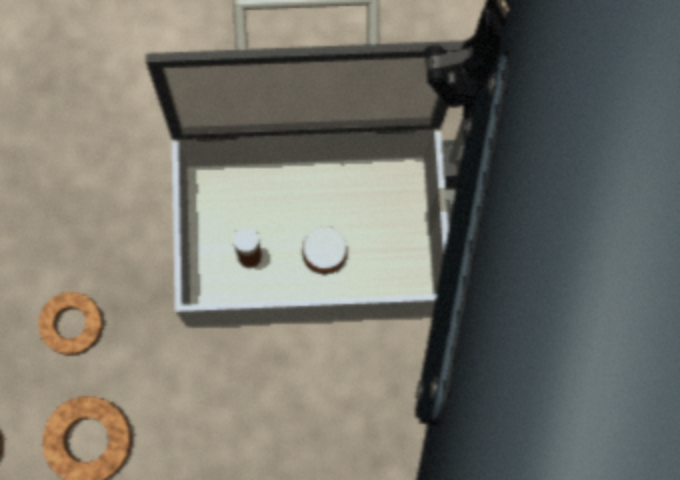

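The vial cap is at crop (247,240) and the jar at (325,248). Both views put the vial at about (566,100.5), with its top at 90 mm. Moving over it now.

>>> move_arm(
  targets=[
    {"travel": [0.038,0.207,0],"dr": [0,0,0]},
    {"travel": [0.038,0.207,0],"dr": [0,0,0]},
    {"travel": [0.038,0.207,0],"dr": [0,0,0]},
    {"travel": [0.038,0.207,0.06],"dr": [0,0,0]},
    {"travel": [0.038,0.207,0.12],"dr": [0,0,0]},
    {"travel": [0.038,0.207,0.165],"dr": [0,0,0]},
    {"travel": [0.038,0.207,0.165],"dr": [0,0,0]},
    {"travel": [0.038,0.207,0.165],"dr": [0,0,0]},
  ],
  fingers=0.55,
)

```text
t: 11.65
tool_pos: [565.2, 100.9, 157.2]
tool_rot: [-0.027, 1.0, 0.0, 0.0]
force: [-0.0, 0.2, 0.5]
finger_gap: 46.9
grasp_force: 0.0
```

>>> move_arm(
  targets=[
    {"travel": [0,0,0.03],"dr": [0,0,0]},
    {"travel": [0,0,0.06],"dr": [0,0,0]},
    {"travel": [0,0,0.085],"dr": [0,0,0]},
    {"travel": [0,0,0.085],"dr": [0,0,0]},
    {"travel": [0,0,0.085],"dr": [0,0,0]},
  ],
)

```text
t: 12.28
tool_pos: [566.1, 101.2, 73.2]
tool_rot: [-0.027, 1.0, 0.0, 0.001]
force: [0.7, 0.6, -0.7]
finger_gap: 46.8
grasp_force: 0.0
```

>>> move_arm(
  targets=[
    {"travel": [0,0,0],"dr": [0,0,0]},
    {"travel": [0,0,0],"dr": [0,0,0]},
    {"travel": [0,0,0],"dr": [0,0,0]},
    {"travel": [0,0,0],"dr": [0,0,0]},
    {"travel": [0,0,0],"dr": [0,0,0]},
  ],
  fingers=0,
  newtons=30,
)

```text
t: 12.9
tool_pos: [565.8, 101.2, 72.7]
tool_rot: [-0.027, 1.0, 0.0, 0.001]
force: [-0.7, -1.2, 6.1]
finger_gap: 25.0
grasp_force: 29.1
```

>>> move_arm(
  targets=[
    {"travel": [0,0,-0.03],"dr": [0,0,0]},
    {"travel": [0,0,-0.06],"dr": [0,0,0]},
    {"travel": [0,0,-0.1],"dr": [0,0,0]},
    {"travel": [0,0,-0.13],"dr": [0,0,0]},
    {"travel": [0,0,-0.13],"dr": [0,0,0]},
  ],
)

```text
t: 13.52
tool_pos: [566.1, 101.3, 204.1]
tool_rot: [-0.027, 1.0, 0.0, 0.003]
force: [0.3, 0.7, -1.4]
finger_gap: 25.3
grasp_force: 29.6
```

Run:
```python
from h import *
s=robot.read_state();r=R.from_quat(s['tool_rot']).as_matrix()
print(s['t'],s['tool_pos'],s['joint_pos'],s['finger_gap'],s['force'])
p=np.array(s['tool_pos'])
print(r.T@(np.array([368.3,265,p[2]])-p))
U,V=np.meshgrid(np.arange(640.),np.arange(480.))
for n in('scene','top'):
    im,d=robot.read_camera(n);P=unproj(n,U,V,d.astype(float));x,y,z=np.moveaxis(P,-1,0)
    # hole: bench-level pixels within the ring
    m=(np.hypot(x-368,y-265)<40)&(z>12)&(z<30);q=P[(np.hypot(x-368,y-265)<52)&(z>12)&(z<30)]
    print(n,cv2.minEnclosingCircle(q[:,:2].astype(np.float32)),len(q))
    h=P[(np.hypot(x-368,y-265)<30)&(z<8)];print(' hole',np.median(h,0),len(h))
    cv2.imwrite(f'pics/{n}5.png',im[...,::-1])
a=cv2.imread('pics/scene5.png')[100:340,150:490];cv2.imwrite('pics/s5.png',cv2.resize(a,None,fx=2,fy=2))
```

```text
13.525 [566.07664854 101.31242634 204.06791119] [ 1.77128293e-01  3.38099197e-01  8.88876064e-03  1.23642251e+00
 -6.05823846e-05  1.22553180e-01] 25.25435464425982 [ 0.28084027  0.67052218 -1.37350449]
[188.55115393 174.23241124  -0.86816377]
scene ((0.0, 0.0), 0.0) 0
 hole [nan nan nan] 0
top ((0.0, 0.0), 0.0) 0
 hole [nan nan nan] 0
  return _methods._mean(a, axis=axis, dtype=dtype,
  ret = um.true_divide(
```

View pics/s5.png

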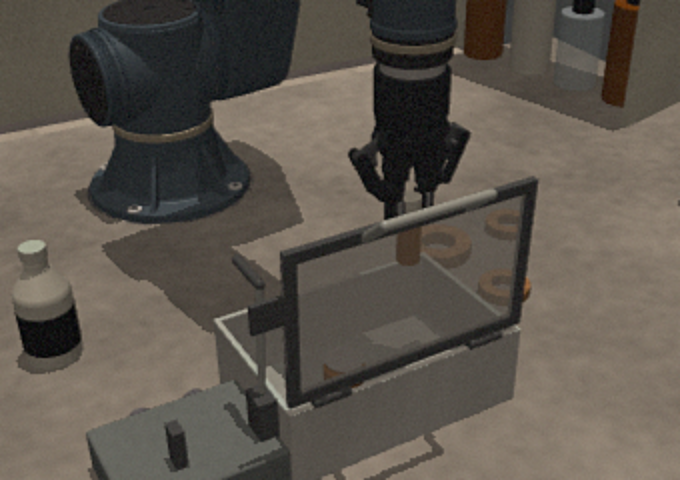

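The vial is held at crop (408,245), the stay is upright at (262,340) and the jar is still in the well at (345,370). Next is the ring at about (368.5,265).

>>> move_arm(
  targets=[
    {"travel": [0.05,0.045,0],"dr": [0,0,0]},
    {"travel": [0.09,0.083,0],"dr": [0,0,0]},
    {"travel": [0.13,0.12,0],"dr": [0,0,0]},
    {"travel": [0.165,0.152,0],"dr": [0,0,0]},
    {"travel": [0.189,0.174,0.02],"dr": [0,0,0]},
    {"travel": [0.189,0.174,0.06],"dr": [0,0,0]},
    {"travel": [0.189,0.174,0.1],"dr": [0,0,0]},
    {"travel": [0.189,0.174,0.1],"dr": [0,0,0]},
  ],
)

```text
t: 14.62
tool_pos: [364.0, 262.8, 98.3]
tool_rot: [-0.027, 1.0, -0.002, -0.003]
force: [-0.1, -0.9, -0.2]
finger_gap: 25.2
grasp_force: 29.8
```

Run:
```python
from h import *
s=robot.read_state();r=R.from_quat(s['tool_rot']).as_matrix()
p=np.array(s['tool_pos']);print(s['t'],p,s['finger_gap'],r.T@(np.array([368.5,264.8,61.5])-p))
im,d=robot.read_camera('scene');a=im[140:280,300:450,::-1]
im2,_=robot.read_camera('top');b=im2[250:390,150:300,::-1]
cv2.imwrite('pics/s6.png',cv2.resize(np.hstack([a,b]),None,fx=2.6,fy=2.6))
```

```text
14.625 [364.01611203 262.83535879  98.29535698] 25.226141070349932 [-4.80506555  1.86169147 36.76015249]
```

View pics/s6.png

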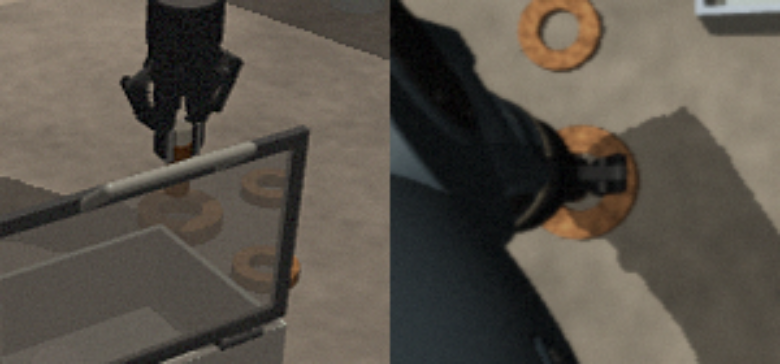

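>>> move_arm(
  targets=[
    {"travel": [0,0,0],"dr": [0,0,0]},
    {"travel": [0,0,0],"dr": [0,0,0]},
  ],
)

```text
t: 14.98
tool_pos: [367.2, 264.8, 102.2]
tool_rot: [-0.027, 1.0, 0.001, 0.001]
force: [-0.2, -0.3, 0.3]
finger_gap: 25.2
grasp_force: 29.8
```

>>> move_arm(
  targets=[
    {"travel": [-0.001,0,0.01],"dr": [0,0,0]},
    {"travel": [-0.001,0,0.02],"dr": [0,0,0]},
    {"travel": [-0.001,0,0.03],"dr": [0,0,0]},
    {"travel": [-0.001,0,0.036],"dr": [0,0,0]},
    {"travel": [-0.001,0,0.04],"dr": [0,0,0]},
    {"travel": [-0.001,0,0.04],"dr": [0,0,0]},
    {"travel": [-0.001,0,0.04],"dr": [0,0,0]},
  ],
)

```text
t: 15.85
tool_pos: [367.6, 264.6, 61.1]
tool_rot: [-0.027, 1.0, 0.0, 0.0]
force: [0.7, -0.3, 0.2]
finger_gap: 25.3
grasp_force: 29.8
```

>>> move_arm(
  targets=[
    {"travel": [0,0,0.001],"dr": [0,0,0]},
    {"travel": [0,0,0.001],"dr": [0,0,0]},
  ],
)

```text
t: 16.1
tool_pos: [367.7, 264.7, 60.7]
tool_rot: [-0.027, 1.0, 0.0, 0.0]
force: [-1.2, -2.7, 7.0]
finger_gap: 25.3
grasp_force: 30.7
```

>>> move_arm(
  targets=[
    {"travel": [0,0,0],"dr": [0,0,0]},
    {"travel": [0,0,0],"dr": [0,0,0]},
    {"travel": [0,0,0],"dr": [0,0,0]},
    {"travel": [0,0,0],"dr": [0,0,0]},
  ],
  fingers=0.6,
)

```text
t: 16.6
tool_pos: [367.5, 264.5, 60.0]
tool_rot: [-0.027, 1.0, -0.0, -0.0]
force: [-0.5, 0.7, 0.0]
finger_gap: 51.0
grasp_force: 0.0
```

>>> move_arm(
  targets=[
    {"travel": [0,0,-0.03],"dr": [0,0,0]},
    {"travel": [0,0,-0.07],"dr": [0,0,0]},
    {"travel": [0,0,-0.12],"dr": [0,0,0]},
    {"travel": [-0.05,0.05,-0.16],"dr": [0,0,0]},
    {"travel": [-0.05,0.09,-0.18],"dr": [0,0,0]},
    {"travel": [-0.05,0.14,-0.18],"dr": [0,0,0]},
    {"travel": [-0.05,0.18,-0.18],"dr": [0,0,0]},
    {"travel": [-0.05,0.18,-0.18],"dr": [0,0,0]},
  ],
)

```text
t: 17.6
tool_pos: [407.1, 449.3, 239.0]
tool_rot: [-0.029, 1.0, -0.0, -0.0]
force: [0.1, 0.0, -0.1]
finger_gap: 51.3
grasp_force: 0.0
```

Run:
```python
from h import *
s=robot.read_state();print(s['t'],s['tool_pos'],s['finger_gap'])
U,V=np.meshgrid(np.arange(640.),np.arange(480.))
im,d=robot.read_camera('top');P=unproj('top',U,V,d.astype(float));x,y,z=np.moveaxis(P,-1,0)
for lab,m in(('vial',(np.hypot(x-368,y-265)<45)&(z>60)&(z<90)),('ring',(np.hypot(x-368,y-265)<60)&(z>12)&(z<28))):
    q=P[m];print(lab,len(q),np.median(q,0) if len(q) else '',cv2.minEnclosingCircle(q[:,:2].astype(np.float32)) if len(q) else '')
b=im[100:360,160:500,::-1]
im2,_=robot.read_camera('scene');a=im2[140:370,170:460,::-1]
a=cv2.resize(a,(int(290*260/230),260))
cv2.imwrite('pics/s7.png',cv2.resize(np.hstack([a,b]),None,fx=1.18,fy=1.18))
```

```text
17.6 [407.09530606 449.29203481 239.00988437] 51.30663773197136
vial 158 [367.23868783 262.32012018  77.79371147] ((367.3177795410156, 264.31072998046875), 13.1091947555542)
ring 1133 [367.55392491 261.90441888  19.68009103] ((368.8658752441406, 264.347900390625), 45.14763259887695)
```

View pics/s7.png

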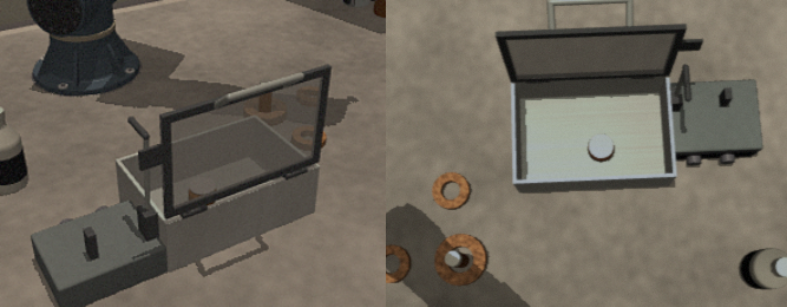

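The vial stands upright in the large ring at crop (455,258), with its top at 78 mm and its axis 1.5 mm off centre. The flap is up, the stay is upright at (147,180) in front of the lug, and the jar is in place at (600,147). Handing in.

```bash
python3 -c "
from rig import robot
print(robot.hand_in())"
```

```text
the job is handed in; nothing more can be done
None
```

Handed in at about 18 s: the flap is fully up, the stay is upright in front of its lug, the vial is standing in the 90 mm cork ring, and the jar was left in the unit.

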